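# Lay the phone cradle back on its ratchet

### The job

The opened phone stands too steep in the tilting cradle: lift the pawl off the ratchet wheel and throw it back, crank the drum back until the phone lies at a shallow slope (less than 35 degrees, but not past level), then drop the pawl onto the wheel again and ease the drum back until a tooth bears firmly on the pawl. Do not ram the pawl, keep off the phone and its plate, and leave the other things on the bench where they lie.

Things in the scene. Friction and masses are not known exactly. Their poses are not given: they have to be found in the camera images.
- cradle_stand: Fixed grey stand of the tilting phone cradle, base 170 x 150 mm; origin under its centre on the bench, z up. Its x axis runs along the drum: the crank is at the -x end (towards the robot), the ratchet wheel and pawl at the +x end. All axes below are this stand's own.
- drum_axis (a point): Point on the drum's axis, mid-length, 120 mm above the bench. The axis is level, along the stand's x.
- drum (a joint): Tilt of the drum with crank, ratchet wheel, plate and phone (rad): 0 = plate level, grows as the plate is raised towards upright (1.2 to 1.45 at the start); a positive turn is about the stand's +x. Stiff friction washers keep the drum where it is left: turning it back (smaller) takes about 1 to 6 N at the crank grip, raising it 6 to 11 N.
- crank_grip (a point): Middle of the red crank grip, a sleeve that spins on its pin: 16 mm thick, 52 mm long along the stand's x, 70 mm from the drum's axis, 102 mm to the -x side of drum_axis; crank arm 25 mm to its +x side. At drum angle a it stands at angle a + 0.80 rad above the stand's +y, so it goes over the top towards +y as the drum turns back. Pinch it from above, fingers closing along the stand's y.
- pawl (a joint): Angle of the brass pawl (rad), hinged beside and above the wheel: 0 = nose at the bottom of a tooth gap, up to 0.18 = nose resting on a tooth; grows as it is lifted up and over towards +y. It clears the teeth above 0.25, is upright at about 1.45, and beyond that falls back on its stop at 2.0, where it stays. Below upright it falls onto the wheel by its weight (75 g).
- pawl_knob (a point): Middle of the pawl's yellow finger pin: round, 12 mm thick, 52 mm long along the stand's x, 110 mm to the +x side of drum_axis; the wheel and pawl blade lie 28 mm and more to its -x side. With the pawl down it is about 74 mm above the drum's axis; it swings on a circle of 55 mm about pawl_pivot. Can be pinched from above, fingers closing along the stand's y, and turns between the fingers.
- pawl_pivot (a point): Point on the pawl's hinge axis (along the stand's x) level with pawl_knob in x: 60 mm to the +y side and 66 mm above the drum's axis. Fixed to the stand.
- pawl_nose: The brass nose of the pawl that drops between the teeth, 14 mm thick; its frame is at the pawl's hinge. A tooth bears firmly on it when the crank grip, moved slowly back, meets a solid 8 to 14 N; over 20 N at the grip is ramming it.
- plate: Aluminium cradle plate 88 x 168 mm with blue clamps, fixed to the drum; reaches from the drum's axis 188 mm out, towards the stand's +y when level; standing steep its edge is up to 310 mm above the bench. Its frame is at the drum's axis. Not to be touched.
- phone: Opened black phone, 72 x 150 x 8 mm, clamped on the plate's upper face; its frame is at the drum's axis. Not to be touched.
- driver_green: Bystander: green-capped precision screwdriver, 150 mm long, 14 mm thick, lying; origin under its centre.
- driver_blue: Bystander: blue-capped precision screwdriver, 150 mm long, lying; origin under its centre.
- driver_red: Bystander: red-capped precision screwdriver, 150 mm long, lying under or beside the cradle plate; origin under its centre.
- tweezers: Bystander: steel tweezers, 120 mm long, lying; origin under its centre.
- screen: Bystander: black phone screen taken off the phone, 150 x 72 x 5 mm, lying beside the stand; origin under its centre.
- screw_tray: Bystander: white divided screw tray, 100 x 75 x 18 mm, in front of the ratchet wheel; origin under its centre.
- pry_disc: Bystander: blue plastic opening disc, 36 mm across, 4 mm thick; origin under its centre.
- flux_bottle: Bystander: small amber bottle, 34 mm across, 65 mm tall; origin under its centre.
- wheel_centre (a point): Centre of the steel ratchet wheel on the drum, 75 mm to the +x side of drum_axis: 110 mm across, 14 mm thick, 18 flat-topped saw teeth (20 degrees apart), 9 mm high. With the pawl down the drum can be raised, but turned back only until a tooth face meets the pawl: 0 to 20 degrees further. How the teeth stand to the crank differs each time, so that point must be felt.

How it is judged:
On the way, in this order (a step that is already met when the one before it is completed fails the run):
1. the pawl has been lifted off the wheel and thrown back (pawl above 1.3 rad) (value of joint pawl above 1.3 rad), for 0.2 s.
2. with the pawl clear, the drum has been turned back below 0.75 rad (value of joint pawl above 1.3 rad and value of joint drum below 0.75 rad), for 0.1 s.
3. the pawl is down in a gap (below 0.06 rad) and a tooth bears on it with more than 3 N, the plate between level and 35 degrees (value of joint pawl below 0.06 rad and value of joint drum between -0.05 and 0.611 rad and contact force between pawl_nose and anything else above 3 N), for 0.2 s.
At the end, for the whole second after the job is handed in: The pawl lies home in a tooth gap (below 0.06 rad) with a tooth still bearing on it (over 1.5 N), the plate stands between level (3 degrees allowed) and 35 degrees, at rest, and the robot has let go of everything (value of joint pawl below 0.06 rad and value of joint drum between -0.05 and 0.611 rad and contact force between pawl_nose and anything else above 1.5 N and velocity of joint drum between -0.05 and 0.05 rad/s); the robot touches nothing.
It fails at once if the pawl rammed: more than 35 N between tooth and pawl (contact force between pawl_nose and anything else above 35 N).
It fails at once if the phone or its plate touched by the robot (contact force between any of the fingers, the arm and phone above 1 N or contact force between any of the fingers, the arm and plate above 1 N).
It fails at once if another thing on the bench shifted by more than 30 mm (distance of any of driver_green, driver_blue, driver_red, tweezers, screen, screw_tray, pry_disc, flux_bottle from where it was at the start of the episode above 0.03 m).
It also fails if it takes over 67 s, if anything falls off the work surface, if the arm or the gripper's body presses on something with over 40 N, if the wrist force passes 120 N, or if a joint passes its speed limit or range.

### The arm

A 6-joint arm with a two-finger parallel gripper is mounted at the origin on the work surface. World frame = base frame: x ahead of the robot, y to its left, z up, the work surface at z = 0. Lengths are in m, angles in rad, forces in N, time in s.
With the tool pointing down it reaches from about 0.35 to 0.875 m from the base axis. Payload 4.2 kg.
Tool frame: the origin (TCP) lies midway between the tips of the shut fingers; the grasp point (between the pads) lies 19 mm behind it; z points along the fingers, y is the line along which they close (so a half turn about z gives the same grasp; the last joint's range is limited). The gripper opens to 85 mm and grips with 20 to 120 N. Pads are 22 mm wide; open, the fingers measure 114 mm over their backs; the gripper's body (76 mm by 85 mm) begins 54 mm behind the grasp point. The pads swing forward as they close: fully open they stand 13 mm farther back than shut.
Start: joints at [1.571, 0.385, 0.008, 0, -1.194, -0.259], TCP at [0.16, 0.604, 0.231] pointing down, gripper open.
Joint ranges: [-3.14, 3.14], [-1.21, 2.06], [-1.07, 1.41], [-3.16, 2.05], [-2.99, -0.16], [-3.1, 3.1]. Speed limits (rad/s): [2.79, 2.79, 3.14, 3.14, 3.14, 3.14].

### API

Orientations are given as [roll, pitch, yaw] about the fixed x, y, z axes, in that order (R = Rz(yaw) Ry(pitch) Rx(roll)).
In Python, from cell import manip gives the robot as it stands. The module is installed in compiled form; this text tells all that it offers.
- The arm moves only by the tool jog_arm, never from a script. Its argument "targets" is a list of rows, each an object with "fingers": the opening in per cent of the stroke, from 0 (shut) to 100 (fully open); "dp": the shift along the tool's x, y, z in cm, a list of three; "delta_rot": the turn, a rotation vector about the tool's x, y, z in rad, a list of three. In form: [{"fingers": fingers, "dp": [tx, ty, tz], "delta_rot": [wx, wy, wz]}, ...]. A call has 1 to 5 rows; each row is the pose to reach, as a shift and turn from the pose commanded when the call began, along the tool's axes at that moment; what a row does not reach only later rows make up. A row lasts 1/10 s, in which the tool goes at most 50 mm and 8.59 degrees, less where a joint would pass 70% of its speed; a pose out of reach is approached as far as the arm can. A call with a gripper value outside its range is refused whole. The fingers move at their own pace and stop on an object; "force" is the grip in N (left out, the last holds). Time passes only in rows, so rows that repeat a pose let the fingers close. It gives the time, the measured TCP pose, the force, the opening and the grip force at its end, in the units of the state.
- manip.read_state(): the state, without advancing time (a new reading comes with each control period).
- manip.grab_frame(name): name is "side" or "top" or "wrist"; returns (picture, depth): 480x640x3 uint8, blue, green, red; 480x640 float32, m along the optical axis (not along the pixel's ray), 0 where there is no reading.
- manip.calibration(name): a dict with "camera_matrix" (3x3 intrinsics, pixels), "R" (3x3) and "t" (3): a world point X has camera coordinates R X + t. Camera axes: x right, y down, z forward; pixel columns grow to the right and rows downward; lengths in m; the calibration is good to about 2 mm. The wrist camera is an equidistant fisheye: a pixel r from the principal point sees the ray r / f radians off the axis. A picture is of the moment at which its call begins: read the wrist's pose just before it. calibration takes no time and is no camera call; for the wrist camera it gives the pose at the moment of the call.
- manip.hand_in(): hands the job in; it is judged then, once.
The state is a dict: "clock": time; "joint_pos": joint angles; "qd": joint speeds; "joint_torque": joint torques, N m; "eef_pos": TCP position; "ee_rot": TCP orientation; "ft_force": force on the tool from outside, world axes, zero at the start; "moment": the same for the moment, N m; "gripper_width": opening from 0.0 (shut) to 1.0 (fully open); "gripper_force": force on a finger pad.
Only numpy, scipy, OpenCV 4.12 (cv2) and the standard library are available. Lean on these libraries where they do the work, as an engineer would, in place of code of your own. Each camera call takes 0.05 s, during which the arm holds its last target. There are 200 camera calls.

## Working session

There is one attempt and no reset: what is moved stays moved. The work goes in short steps, Python scripts to look and compute and a tool call to move; the robot and the scene stay as the last step left them, time stands still between calls to the robot, and variables do not carry over. Pictures are saved under pics/ and viewed, at most 10 in all, crops included, and the job is handed in when it is done.

Besides the shell and the picture viewer there is one more tool, called as a command line: name --argument value ..., lists and objects as JSON in quotes. jog_arm: Moves the arm, as the interface text tells. Its arguments: {"type":"object","properties":{"targets":{"type":"array","items":{"type":"object","properties":{"fingers":{"type":"number"},"dp":{"type":"array","items":{"type":"number"}},"delta_rot":{"type":"array","items":{"type":"number"}}}}},"force":{"type":"number"}},"required":["targets"]}

```bash
mkdir -p pics; python3 - <<'E'
from cell import manip
import cv2,numpy as np,pickle
d={}
for n in("side","top"):
    im,dp=manip.grab_frame(n);c=manip.calibration(n);d[n]=(im,dp,c);cv2.imwrite(f"pics/{n}0.png",im)
    print(n,np.round(c["camera_matrix"],1).tolist(),np.round(c["R"],3).tolist(),np.round(c["t"],3))
pickle.dump(d,open("f0.pkl","wb"))
s=manip.read_state();print({k:np.round(v,3).tolist() for k,v in s.items()})
E
```

```text
side [[530.3, 0.0, 318.6], [0.0, 530.3, 243.6], [0.0, 0.0, 1.0]] [[-0.946, -0.324, 0.017], [-0.243, 0.674, -0.698], [0.214, -0.664, -0.716]] [0.477 0.201 1.274]
top [[511.1, 0.0, 318.4], [0.0, 511.1, 249.0], [0.0, 0.0, 1.0]] [[-0.112, -0.994, -0.002], [-0.969, 0.11, -0.222], [0.22, -0.023, -0.975]] [0.064 0.532 1.164]
{'clock': 0.1, 'joint_pos': [1.571, 0.385, 0.007, -0.0, -1.194, -0.259], 'qd': [-0.001, -0.002, 0.003, 0.003, -0.0, 0.001], 'joint_torque': [0.0, -39.332, 18.893, 4.198, -0.003, 0.0], 'eef_pos': [0.16, 0.604, 0.23], 'ee_rot': [3.14, -0.0, -0.259], 'ft_force': [0.305, 0.502, -0.229], 'moment': [-0.025, -0.098, 0.0], 'gripper_force': 0.0, 'gripper_width': 1.0}
```

View pics/side0.png

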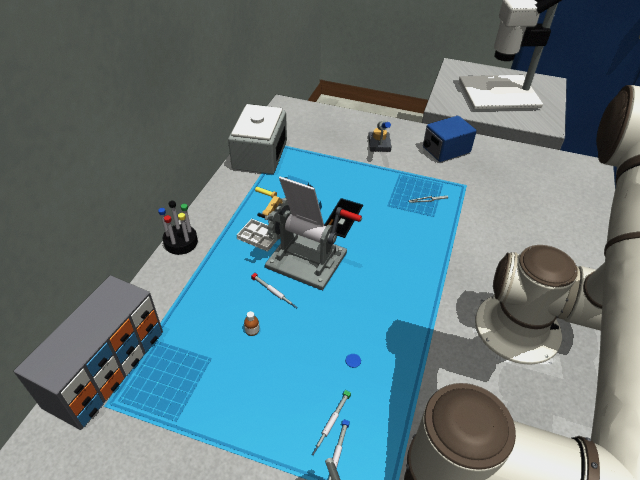

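View pics/top0.png

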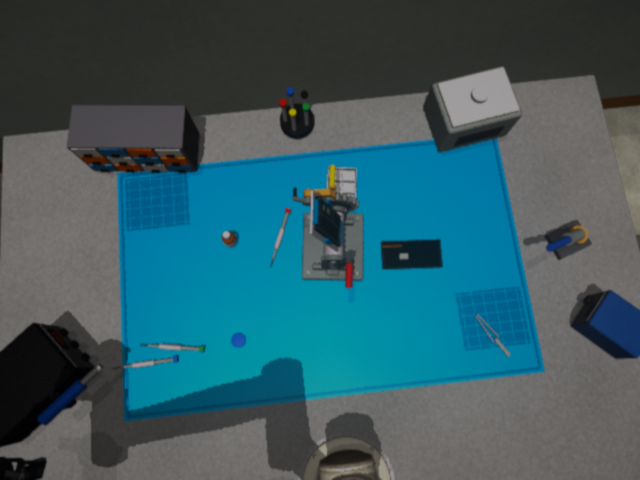

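The side view shows the red crank grip at about (350,215), the yellow knob at (265,191) and the plate standing steep at (300,200). In the top view the grip is at (349,273), the knob at (332,176) and the grey base spans (303–363, 212–279).

```bash
cat > h.py <<'E'
import cv2,numpy as np
def cloud(im,dp,c,mask):
    v,u=np.nonzero((mask>0)&(dp>0)); z=dp[v,u]; K=c["camera_matrix"]
    P=np.c_[(u-K[0,2])/K[0,0]*z,(v-K[1,2])/K[1,1]*z,z]
    return (P-c["t"])@c["R"],u,v
def hsv(im,lo,hi): return cv2.inRange(cv2.cvtColor(im,cv2.COLOR_BGR2HSV),lo,hi)
def box(m,b):
    r=np.zeros_like(m);r[b[1]:b[3],b[0]:b[2]]=m[b[1]:b[3],b[0]:b[2]];return r
def tri(cs,ps):
    A=[];b=[]
    for c,p in zip(cs,ps):
        d=c["R"].T@np.linalg.inv(c["camera_matrix"])@[p[0],p[1],1];d/=np.linalg.norm(d)
        M=np.eye(3)-np.outer(d,d);A.append(M);b.append(M@(-c["R"].T@c["t"]))
    return np.linalg.lstsq(np.vstack(A),np.hstack(b),rcond=None)[0]
E
python3 - <<'E'
from h import *
import pickle
d=pickle.load(open("f0.pkl","rb"))
R={"side":(330,200,370,230),"top":(340,255,362,295)};Y={"side":(250,180,280,200),"top":(324,160,340,190)}
for nm,B,f in(("red",R,lambda i:hsv(i,(0,120,80),(8,255,255))|hsv(i,(172,120,80),(180,255,255))),("yel",Y,lambda i:hsv(i,(24,120,80),(34,255,255)))):
    px=[]
    for n in d:
        im,dp,c=d[n];m=box(f(im),B[n]);P,u,v=cloud(im,dp,c,m)
        (cx,cy),wh,a=cv2.minAreaRect(np.c_[u,v].astype(np.float32));px.append((cx,cy))
        med=np.median(P,0);P=P[np.linalg.norm(P-med,axis=1)<.045];w=np.linalg.svd(P-P.mean(0),full_matrices=False)[2][0]
        print(nm,n,len(P),np.round((cx,cy,*wh),1),"mean",P.mean(0).round(4),"min",P.min(0).round(3),"max",P.max(0).round(3),"axis",w.round(3))
    print(" tri",tri([d[n][2] for n in d],px).round(4))
# base plate top
im,dp,c=d["top"];P,u,v=cloud(im,dp,c,box(hsv(im,(0,0,40),(180,60,255)),(290,200,375,290)))
k=(P[:,2]>.004)&(P[:,2]<.03);Q=P[k];print(len(Q),np.histogram(Q[:,2],8))
r=cv2.minAreaRect(Q[:,:2].astype(np.float32)*1000);print(r,cv2.boxPoints(r).round())
E
```

```text
red side 121 [349.9 214.4  20.9   5.6] mean [ 0.4442 -0.0463  0.1889] min [ 0.419 -0.059  0.179] max [ 0.469 -0.039  0.195] axis [-0.989  0.144 -0.028]
red top 155 [349. 274.  24.   6.] mean [ 0.4453 -0.051   0.1891] min [ 0.419 -0.061  0.18 ] max [ 0.47  -0.042  0.194] axis [-0.987  0.161  0.016]
 tri [ 0.446  -0.052   0.1836]
yel side 66 [263.  191.   16.4   3.8] mean [ 0.663  -0.0364  0.2064] min [ 0.641 -0.044  0.201] max [ 0.686 -0.03   0.211] axis [-0.991  0.132  0.006]
yel top 96 [331.5 175.5  19.    5. ] mean [ 0.6622 -0.0407  0.2066] min [ 0.639 -0.048  0.199] max [ 0.685 -0.032  0.212] axis [-0.99   0.139 -0.004]
 tri [ 0.6641 -0.0398  0.2028]
1961 (array([ 24, 172, 451, 652, 424, 148,  54,  36]), array([0.01198295, 0.01422571, 0.01646847, 0.01871122, 0.02095398,
       0.02319674, 0.0254395 , 0.02768226, 0.02992502]))
((549.445068359375, -33.449317932128906), (146.20849609375, 167.072509765625), 82.12491607666016) [[ 457.  -94.]
 [ 622. -117.]
 [ 642.   28.]
 [ 477.   50.]]
```

jog_arm --targets '[{"fingers":55,"dp":[8,6,-15],"delta_rot":[0,0,-0.121]},{"fingers":55,"dp":[8,6,-15],"delta_rot":[0,0,-0.121]},{"fingers":55,"dp":[8,6,-15],"delta_rot":[0,0,-0.121]},{"fingers":55,"dp":[8,6,-15],"delta_rot":[0,0,-0.121]},{"fingers":55,"dp":[8,6,-15],"delta_rot":[0,0,-0.121]}]' --force 40

```text
clock: 0.6
eef_pos: [0.2237, 0.5253, 0.3867]
ee_rot: [-3.132, -0.001, -0.14]
ft_force: [-0.7, 0.2, 0.4]
gripper_width: 0.555
gripper_force: 0.0
```

```bash
python3 - <<'E'
import pickle,cv2
d=pickle.load(open("f0.pkl","rb"))
a=cv2.resize(d["side"][0][165:295,235:385],None,fx=4,fy=4,interpolation=cv2.INTER_CUBIC)
cv2.imwrite("pics/crop.png",a)
E
```

```text
(no output)
```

View pics/crop.png

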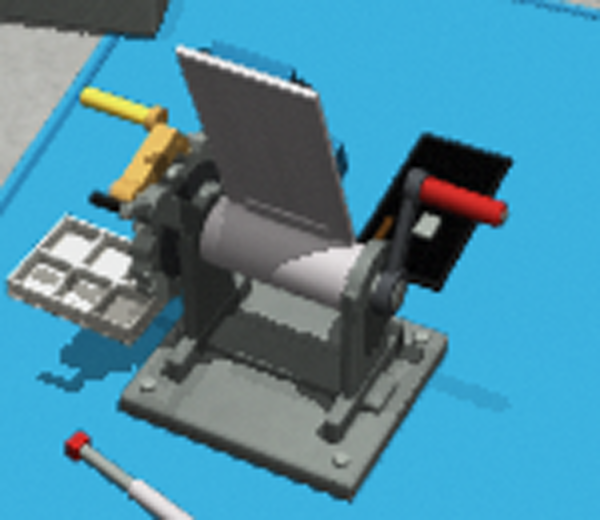

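The crop shows the brass pawl leaning on the wheel. Its yellow knob is free at crop (120,105), the hinge pin at (105,200), and nothing stands around the knob.

jog_arm --targets '[{"fingers":55,"dp":[25.8,24.9,0]},{"fingers":55,"dp":[25.8,24.9,0]},{"fingers":55,"dp":[25.8,24.9,0]},{"fingers":55,"dp":[25.8,24.9,0]},{"fingers":55,"dp":[25.8,24.9,0]}]'

```text
invalid input
```

jog_arm --targets '[{"fingers":55,"dp":[20,20,0]},{"fingers":55,"dp":[20,20,0]},{"fingers":55,"dp":[20,20,0]},{"fingers":55,"dp":[20,20,0]},{"fingers":55,"dp":[20,20,0]}]'

```text
invalid input
```

jog_arm --targets '[{"fingers":55,"dp":[25.8,24.9,0],"delta_rot":[0,0,0]},{"fingers":55,"dp":[25.8,24.9,0],"delta_rot":[0,0,0]},{"fingers":55,"dp":[25.8,24.9,0],"delta_rot":[0,0,0]},{"fingers":55,"dp":[25.8,24.9,0],"delta_rot":[0,0,0]},{"fingers":55,"dp":[25.8,24.9,0],"delta_rot":[0,0,0]}]'

```text
clock: 1.1
eef_pos: [0.3765, 0.3274, 0.38]
ee_rot: [3.14, 0.001, -0.137]
ft_force: [0.7, 0.8, 0.3]
gripper_width: 0.552
gripper_force: 0.0
```

jog_arm --targets '[{"fingers":55,"dp":[20,20,0],"delta_rot":[0,0,0]},{"fingers":55,"dp":[20,20,0],"delta_rot":[0,0,0]},{"fingers":55,"dp":[20,20,0],"delta_rot":[0,0,0]},{"fingers":55,"dp":[20,20,0],"delta_rot":[0,0,0]},{"fingers":55,"dp":[20,20,0],"delta_rot":[0,0,0]}]'

```text
clock: 1.6
eef_pos: [0.5276, 0.1281, 0.3799]
ee_rot: [3.141, 0.002, -0.137]
ft_force: [0.5, -0.2, 0.8]
gripper_width: 0.549
gripper_force: 0.0
```

jog_arm --targets '[{"fingers":55,"dp":[15.5,14,0],"delta_rot":[0,0,0]},{"fingers":55,"dp":[15.5,14,0],"delta_rot":[0,0,0]},{"fingers":55,"dp":[15.5,14,0],"delta_rot":[0,0,0]},{"fingers":55,"dp":[15.5,14,0],"delta_rot":[0,0,0]},{"fingers":55,"dp":[15.5,14,6],"delta_rot":[0,0,0]}]'

```text
clock: 2.1
eef_pos: [0.6665, -0.0331, 0.336]
ee_rot: [-3.14, -0.014, -0.142]
ft_force: [0.9, 0.7, 0.5]
gripper_width: 0.548
gripper_force: 0.0
```

```bash
python3 - <<'E'
from cell import manip
from h import *
s=manip.read_state();c=manip.calibration("wrist");im,dp=manip.grab_frame("wrist")
cv2.imwrite("pics/w1.png",im);print(s["eef_pos"],s["ee_rot"]);print(c)
import pickle;pickle.dump((im,dp,c,s),open("w1.pkl","wb"))
E
```

```text
[ 0.66646006 -0.03310998  0.33602328] [-3.14048137 -0.01401257 -0.14242939]
{'camera_matrix': array([[371.64829954,   0.        , 320.97249386],
       [  0.        , 371.64829954, 238.05012296],
       [  0.        ,   0.        ,   1.        ]]), 'R': array([[-0.14222747, -0.98983243, -0.00176586],
       [-0.9410314 ,  0.13466163,  0.31036454],
       [-0.30697109,  0.04580409, -0.95061598]]), 't': array([0.06189762, 0.55944245, 0.68711422])}
```

View pics/w1.png

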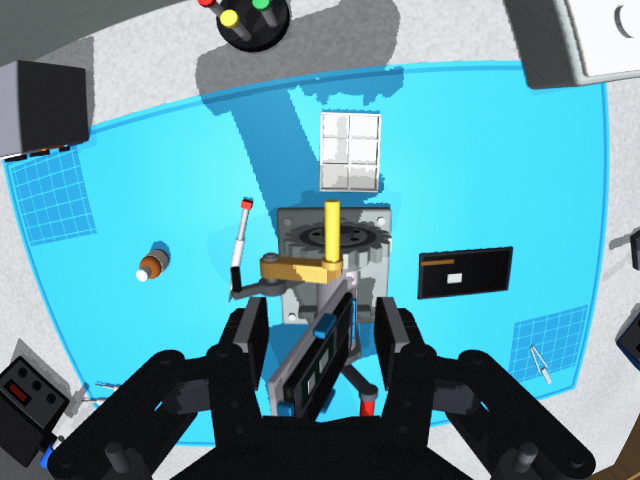

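The wrist view shows the knob as a yellow bar at (332,202–262), the brass blade at (265–340,268), the wheel at (335,237), and the plate between and behind the fingers.

```bash
cat >> h.py <<'E'
def wpts(im,dp,c,m):
    v,u=np.nonzero((m>0)&(dp>0));K=c["camera_matrix"]
    x=(u-K[0,2])/K[0,0];y=(v-K[1,2])/K[1,1];r=np.hypot(x,y);s=np.tan(r)/np.maximum(r,1e-9);z=dp[v,u]
    return (np.c_[x*s*z,y*s*z,z]-c["t"])@c["R"],u,v
O=np.array([.5523,-.034,.12]);yw=-.138
ST=np.array([[np.cos(yw),np.sin(yw),0],[-np.sin(yw),np.cos(yw),0],[0,0,1]])  # world->stand
E
python3 - <<'E'
from h import *
import pickle
im,dp,c,s=pickle.load(open("w1.pkl","rb"))
m=box(hsv(im,(24,150,120),(34,255,255)),(315,195,350,275))
P,u,v=wpts(im,dp,c,m);print(len(P),u.min(),u.max(),v.min(),v.max())
L=(P-O)@ST.T
print(P.mean(0).round(4),np.percentile(P[:,2],[5,50,95]).round(4),"local",L.mean(0).round(4),L.min(0).round(4),L.max(0).round(4))
w=np.linalg.svd(P-P.mean(0),full_matrices=False)[2][0];print(w.round(3))
t=np.array(s["eef_pos"]);print("tcp local",((t-O)@ST.T).round(4))
# base plate outline
gm=hsv(im,(0,0,30),(180,60,255));P,u,v=wpts(im,dp,c,box(gm,(270,200,400,330)));Q=P[(P[:,2]>.008)&(P[:,2]<.03)]
r=cv2.minAreaRect(Q[:,:2].astype(np.float32)*1000);print(r)
m=box(hsv(im,(0,150,80),(8,255,255)),(350,390,385,420));P,u,v=wpts(im,dp,c,m);print("red",((P-O)@ST.T).mean(0))
E
```

```text
560 325 339 201 262
[ 0.6622 -0.0417  0.2057] [0.2031 0.2059 0.2078] local [0.11   0.0074 0.0857] [0.0846 0.0019 0.0817] [0.1335 0.013  0.0893]
[-0.991  0.132  0.004]
tcp local [0.113  0.0166 0.216 ]
((550.3001708984375, -34.244232177734375), (147.05056762695312, 169.4331512451172), 82.53202056884766)
red [-0.08718508 -0.03043007  0.0740833 ]
```

jog_arm --targets '[{"fingers":55,"dp":[0,0.5,6],"delta_rot":[0,0,0]},{"fingers":55,"dp":[0,0.5,6],"delta_rot":[0,0,0]},{"fingers":55,"dp":[0,0.5,6],"delta_rot":[0,0,0]}]'

```text
clock: 2.45
eef_pos: [0.6586, -0.0336, 0.2697]
ee_rot: [3.14, 0.006, -0.137]
ft_force: [1.1, 0.3, 0.7]
gripper_width: 0.547
gripper_force: 0.0
```

```bash
cat > st.py <<'E'
from cell import manip
from h import *
s=manip.read_state();print(s["clock"],"local mm",((np.array(s["eef_pos"])-O)@ST.T*1000).round(1),"rot",np.round(s["ee_rot"],3),"F",(ST@s["ft_force"]).round(1))
E
python3 st.py
```

```text
2.45 local mm [105.3  15.  149.7] rot [ 3.14   0.006 -0.137] F [1.  0.4 0.7]
```

jog_arm --targets '[{"fingers":55,"dp":[0.7,0.75,4],"delta_rot":[0,0,0]},{"fingers":55,"dp":[0.7,0.75,8.6],"delta_rot":[0,0,0]},{"fingers":55,"dp":[0.7,0.75,8.6],"delta_rot":[0,0,0]},{"fingers":55,"dp":[0.7,0.75,8.6],"delta_rot":[0,0,0]},{"fingers":55,"dp":[0.7,0.75,8.6],"delta_rot":[0,0,0]}]'

```text
clock: 2.95
eef_pos: [0.668, -0.042, 0.1905]
ee_rot: [-3.141, -0.007, -0.136]
ft_force: [0.2, -0.5, 1.4]
gripper_width: 0.551
gripper_force: 0.0
```

```bash
python3 st.py
```

```text
2.95 local mm [115.7   8.   70.5] rot [-3.141 -0.007 -0.136] F [ 0.3 -0.5  1.4]
```

jog_arm --targets '[{"fingers":55,"dp":[0,0,0],"delta_rot":[0,0,0]},{"fingers":55,"dp":[0,0,0],"delta_rot":[0,0,0]}]'

```text
clock: 3.15
eef_pos: [0.6665, -0.0422, 0.1883]
ee_rot: [-3.141, -0.004, -0.137]
ft_force: [-1.0, 0.0, 0.1]
gripper_width: 0.547
gripper_force: 0.0
```

```bash
python3 st.py
```

```text
3.15 local mm [114.3   7.6  68.3] rot [-3.141 -0.004 -0.137] F [-1.  -0.1  0.1]
```

jog_arm --targets '[{"fingers":55,"dp":[0,0,0.5],"delta_rot":[0,0,0]},{"fingers":0,"dp":[0,0,0.5],"delta_rot":[0,0,0]},{"fingers":0,"dp":[0,0,0.5],"delta_rot":[0,0,0]},{"fingers":0,"dp":[0,0,0.5],"delta_rot":[0,0,0]},{"fingers":0,"dp":[0,0,0.5],"delta_rot":[0,0,0]}]' --force 30

```text
clock: 3.65
eef_pos: [0.6656, -0.0417, 0.1807]
ee_rot: [-3.141, 0.0, -0.137]
ft_force: [0.3, 3.5, 0.8]
gripper_width: 0.127
gripper_force: 29.2
```

```bash
python3 st.py
```

```text
3.65 local mm [113.3   7.9  60.7] rot [-3.141  0.    -0.137] F [-0.2  3.5  0.8]
```

jog_arm --targets '[{"fingers":0,"dp":[0,-0.32,-0.82],"delta_rot":[0,0,0]},{"fingers":0,"dp":[0,-0.88,-1.76],"delta_rot":[0,0,0]},{"fingers":0,"dp":[0,-1.63,-2.57],"delta_rot":[0,0,0]},{"fingers":0,"dp":[0,-2.52,-3.21],"delta_rot":[0,0,0]},{"fingers":0,"dp":[0,-3.53,-3.66],"delta_rot":[0,0,0]}]'

```text
clock: 4.15
eef_pos: [0.6701, -0.0091, 0.2207]
ee_rot: [3.138, -0.001, -0.138]
ft_force: [-3.8, -6.9, 5.4]
gripper_width: 0.124
gripper_force: 29.4
```

```bash
python3 st.py
```

```text
4.15 local mm [113.3  40.8 100.7] rot [ 3.138e+00 -1.000e-03 -1.380e-01] F [-2.8 -7.3  5.4]
```

jog_arm --targets '[{"fingers":0,"dp":[0,-1.06,-0.25],"delta_rot":[0,0,0]},{"fingers":0,"dp":[0,-2.16,-0.27],"delta_rot":[0,0,0]},{"fingers":0,"dp":[0,-3.24,-0.08],"delta_rot":[0,0,0]},{"fingers":0,"dp":[0,-4.02,0.2],"delta_rot":[0,0,0]},{"fingers":0,"dp":[0,-4.4,0.4],"delta_rot":[0,0,0]}]'

```text
clock: 4.65
eef_pos: [0.6769, 0.037, 0.2167]
ee_rot: [-3.141, -0.003, -0.136]
ft_force: [-1.4, 0.2, 4.8]
gripper_width: 0.128
gripper_force: 30.2
```

jog_arm --targets '[{"fingers":0,"dp":[0,0,0],"delta_rot":[0,0,0]},{"fingers":30,"dp":[0,0,0],"delta_rot":[0,0,0]},{"fingers":45,"dp":[0,0,0],"delta_rot":[0,0,0]},{"fingers":45,"dp":[0,0,-2],"delta_rot":[0,0,0]},{"fingers":45,"dp":[0,0,-7],"delta_rot":[0,0,0]}]'

```text
clock: 5.15
eef_pos: [0.6739, 0.0361, 0.278]
ee_rot: [3.139, 0.013, -0.138]
ft_force: [0.4, 0.7, 0.1]
gripper_width: 0.451
gripper_force: 0.0
```

```bash
python3 st.py; python3 - <<'E'
from cell import manip
from h import *
c=manip.calibration("wrist");im,dp=manip.grab_frame("wrist");cv2.imwrite("pics/w2.png",im)
P,u,v=wpts(im,dp,c,hsv(im,(24,150,120),(34,255,255)));L=(P-O)@ST.T
k=(L[:,2]>.02)&(L[:,0]>.08)&(L[:,0]<.14);print(k.sum(),np.median(L[k],0))
E
```

```text
5.15 local mm [110.8  86.2 158. ] rot [ 3.139  0.013 -0.138] F [0.3 0.7 0.1]
1021 [0.1096514  0.08953222 0.11604137]
```

View pics/w2.png

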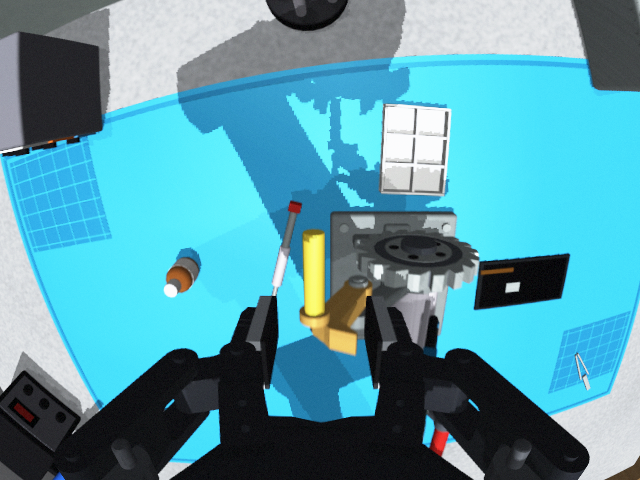

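The wrist view shows the pawl thrown back on its stop. The knob lies at (314,272), on the +y side, the wheel teeth are free, and the bystanders have not moved.

jog_arm --targets '[{"fingers":55,"dp":[0,0,-5],"delta_rot":[0,0,0]},{"fingers":55,"dp":[0,0,-10],"delta_rot":[0,0,0]},{"fingers":55,"dp":[-12,6,-10],"delta_rot":[0,0,0]},{"fingers":55,"dp":[-21.7,11.8,-10],"delta_rot":[0,0,0]},{"fingers":55,"dp":[-21.7,11.8,-10],"delta_rot":[0,0,0]}]'

```text
clock: 5.7
eef_pos: [0.5347, -0.0163, 0.3832]
ee_rot: [-3.141, -0.0, -0.138]
ft_force: [0.4, 0.1, 1.6]
gripper_width: 0.548
gripper_force: 0.0
```

```bash
python3 st.py
```

```text
5.7 local mm [-19.9  15.1 263.2] rot [-3.141 -0.    -0.138] F [0.4 0.1 1.6]
```

jog_arm --targets '[{"fingers":55,"dp":[-8.6,4.7,0],"delta_rot":[0,0,0]},{"fingers":55,"dp":[-8.6,4.7,0],"delta_rot":[0,0,0]},{"fingers":55,"dp":[-8.6,4.7,4],"delta_rot":[0,0,0]},{"fingers":55,"dp":[-8.6,4.7,8],"delta_rot":[0,0,0]},{"fingers":55,"dp":[-8.6,4.7,8],"delta_rot":[0,0,0]}]'

```text
clock: 6.2
eef_pos: [0.4403, -0.0511, 0.2988]
ee_rot: [3.14, 0.011, -0.139]
ft_force: [-0.4, -0.0, -0.3]
gripper_width: 0.554
gripper_force: 0.0
```

```bash
python3 st.py; python3 - <<'E'
from cell import manip
from h import *
c=manip.calibration("wrist");im,dp=manip.grab_frame("wrist");cv2.imwrite("pics/w3.png",im)
P,u,v=wpts(im,dp,c,hsv(im,(0,150,70),(8,255,255))|hsv(im,(173,150,70),(180,255,255)));L=(P-O)@ST.T
k=(L[:,2]>.02)&(L[:,0]>-.14)&(L[:,0]<-.06)&(abs(L[:,1])<.08);L=L[k];print(k.sum(),L.mean(0).round(4),L.min(0).round(4),L.max(0).round(4))
E
python3 st.py
```

```text
6.2 local mm [-108.6  -32.3  178.8] rot [ 3.14   0.011 -0.139] F [-0.4 -0.1 -0.3]
1349 [-0.1046 -0.0327  0.0688] [-0.1309 -0.0398  0.0628] [-0.0796 -0.0253  0.0723]
6.25 local mm [-105.9  -32.   182.3] rot [ 3.14   0.004 -0.138] F [0.1 0.2 1.3]
```

View pics/w3.png

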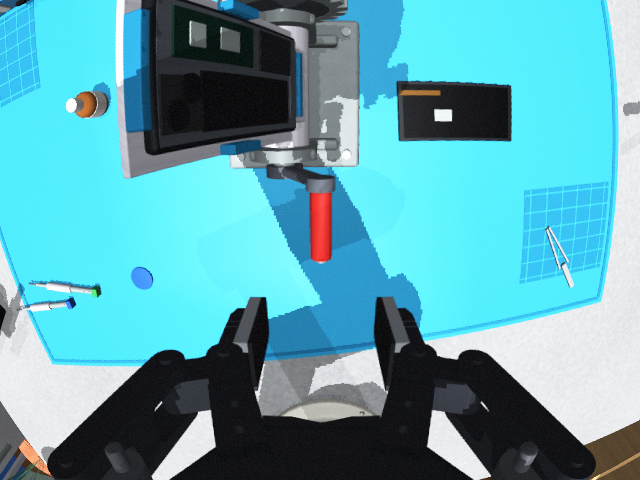

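The wrist view shows the red grip at (320,222), centred between the open fingers. The crank arm (315,182) and the plate lie beyond, clear of the descent.

jog_arm --targets '[{"fingers":55,"dp":[0,0,5],"delta_rot":[0,0,0]},{"fingers":55,"dp":[0,0,10],"delta_rot":[0,0,0]},{"fingers":55,"dp":[0,0,13.3],"delta_rot":[0,0,0]},{"fingers":55,"dp":[0,0,13.3],"delta_rot":[0,0,0]},{"fingers":55,"dp":[0,0,13.3],"delta_rot":[0,0,0]}]'

```text
clock: 6.75
eef_pos: [0.4468, -0.0505, 0.1727]
ee_rot: [3.141, -0.004, -0.137]
ft_force: [0.3, -0.1, 1.0]
gripper_width: 0.55
gripper_force: 0.0
```

```bash
python3 st.py
```

```text
6.75 local mm [-102.3  -30.9   52.7] rot [ 3.141 -0.004 -0.137] F [ 0.3 -0.   1. ]
```

jog_arm --targets '[{"fingers":55,"dp":[-0.2,0.1,0.5],"delta_rot":[0,0,0]},{"fingers":0,"dp":[-0.2,0.1,0.5],"delta_rot":[0,0,0]},{"fingers":0,"dp":[-0.2,0.1,0.5],"delta_rot":[0,0,0]},{"fingers":0,"dp":[-0.2,0.1,0.5],"delta_rot":[0,0,0]},{"fingers":0,"dp":[-0.2,0.1,0.5],"delta_rot":[0,0,0]}]' --force 50

```text
clock: 7.25
eef_pos: [0.4428, -0.0513, 0.1668]
ee_rot: [-3.141, -0.002, -0.137]
ft_force: [-1.1, 1.4, 6.8]
gripper_width: 0.166
gripper_force: 48.9
```

```bash
python3 st.py
```

```text
7.25 local mm [-106.1  -32.2   46.8] rot [-3.141e+00 -2.000e-03 -1.370e-01] F [-1.3  1.2  6.8]
```

jog_arm --targets '[{"fingers":0,"dp":[0,-0.5,-0.23],"delta_rot":[0,0,0]},{"fingers":0,"dp":[0,-1.03,-0.42],"delta_rot":[0,0,0]},{"fingers":0,"dp":[0,-1.57,-0.57],"delta_rot":[0,0,0]},{"fingers":0,"dp":[0,-2.12,-0.67],"delta_rot":[0,0,0]},{"fingers":0,"dp":[0,-2.68,-0.73],"delta_rot":[0,0,0]}]'

```text
clock: 7.75
eef_pos: [0.4461, -0.026, 0.174]
ee_rot: [3.139, -0.001, -0.137]
ft_force: [-0.8, -5.9, 4.0]
gripper_width: 0.171
gripper_force: 49.4
```

```bash
python3 st.py
```

```text
7.75 local mm [-106.3   -6.7   54. ] rot [ 3.139e+00 -1.000e-03 -1.370e-01] F [-0.  -5.9  4. ]
```

jog_arm --targets '[{"fingers":0,"dp":[0,-0.56,-0.02],"delta_rot":[0,0,0]},{"fingers":0,"dp":[0,-1.11,0.01],"delta_rot":[0,0,0]},{"fingers":0,"dp":[0,-1.67,0.08],"delta_rot":[0,0,0]},{"fingers":0,"dp":[0,-2.22,0.2],"delta_rot":[0,0,0]},{"fingers":0,"dp":[0,-2.62,0.32],"delta_rot":[0,0,0]}]'

```text
clock: 8.25
eef_pos: [0.4498, 0.0009, 0.1709]
ee_rot: [3.141, -0.001, -0.137]
ft_force: [-2.8, -1.7, 6.5]
gripper_width: 0.172
gripper_force: 49.7
```

jog_arm --targets '[{"fingers":0,"dp":[0,0,0],"delta_rot":[0,0,0]},{"fingers":0,"dp":[0,0,0],"delta_rot":[0,0,0]}]'

```text
clock: 8.45
eef_pos: [0.4499, 0.0015, 0.1707]
ee_rot: [-3.141, -0.002, -0.137]
ft_force: [-1.8, 3.3, 6.1]
gripper_width: 0.167
gripper_force: 49.7
```

```bash
python3 st.py
```

```text
8.45 local mm [-106.4   21.1   50.7] rot [-3.141e+00 -2.000e-03 -1.370e-01] F [-2.3  3.   6.1]
```

jog_arm --targets '[{"fingers":50,"dp":[0,0,0],"delta_rot":[0,0,0]},{"fingers":50,"dp":[0,0,0],"delta_rot":[0,0,0]},{"fingers":50,"dp":[0,0,0],"delta_rot":[0,0,0]},{"fingers":50,"dp":[0,0,-4],"delta_rot":[0,0,0]},{"fingers":50,"dp":[0,0,-9],"delta_rot":[0,0,0]}]'

```text
clock: 8.95
eef_pos: [0.4477, 0.0005, 0.2584]
ee_rot: [3.139, 0.006, -0.138]
ft_force: [1.3, 0.5, 0.5]
gripper_width: 0.499
gripper_force: 0.0
```

jog_arm --targets '[{"fingers":50,"dp":[0,0,-5],"delta_rot":[0,0,0]},{"fingers":50,"dp":[0,0,-8],"delta_rot":[0,0,0]},{"fingers":50,"dp":[10,-3,-8],"delta_rot":[0,0,0]},{"fingers":50,"dp":[21.9,-6.9,-8],"delta_rot":[0,0,0]},{"fingers":50,"dp":[21.9,-6.9,-8],"delta_rot":[0,0,0]}]'

```text
clock: 9.45
eef_pos: [0.5988, 0.0258, 0.3401]
ee_rot: [-3.141, -0.001, -0.138]
ft_force: [0.8, -0.2, 1.9]
gripper_width: 0.498
gripper_force: 0.0
```

```bash
python3 st.py
```

```text
9.45 local mm [ 37.8  65.6 220.1] rot [-3.141e+00 -1.000e-03 -1.380e-01] F [ 0.8 -0.1  1.9]
```

jog_arm --targets '[{"fingers":50,"dp":[4,-1.3,0],"delta_rot":[0,0,0]},{"fingers":50,"dp":[7.5,-2.4,0],"delta_rot":[0,0,0]},{"fingers":50,"dp":[7.5,-2.4,0],"delta_rot":[0,0,0]},{"fingers":50,"dp":[7.5,-2.4,4],"delta_rot":[0,0,0]},{"fingers":50,"dp":[7.5,-2.4,4],"delta_rot":[0,0,0]}]'

```text
clock: 9.95
eef_pos: [0.6717, 0.0391, 0.293]
ee_rot: [3.139, 0.013, -0.139]
ft_force: [0.6, 0.0, -1.0]
gripper_width: 0.499
gripper_force: 0.0
```

```bash
python3 - <<'E'
from cell import manip
from h import *
c=manip.calibration("wrist");im,dp=manip.grab_frame("wrist")
P,u,v=wpts(im,dp,c,hsv(im,(24,150,120),(34,255,255)));L=(P-O)@ST.T
k=(L[:,2]>.02)&(L[:,0]>.08)&(L[:,0]<.14);L=L[k];print(k.sum(),L.mean(0).round(4),L.min(0).round(4),L.max(0).round(4))
im,dp=manip.grab_frame("top");c=manip.calibration("top")
P,u,v=cloud(im,dp,c,box(hsv(im,(0,120,80),(8,255,255))|hsv(im,(172,120,80),(180,255,255)),(325,250,365,300)))
L=(P-O)@ST.T;L=L[(L[:,0]<-.06)&(L[:,2]>.03)];print("grip",len(L),L.mean(0).round(4))
E
python3 st.py
```

```text
852 [0.1097 0.0891 0.1155] [0.0838 0.0837 0.1076] [0.1329 0.0955 0.1187]
grip 15 [-0.0969  0.0188  0.0734]
10.05 local mm [110.8  88.9 179.5] rot [ 3.14e+00  1.00e-03 -1.38e-01] F [0.3 0.  1.6]
```

jog_arm --targets '[{"fingers":50,"dp":[0.2,0,4],"delta_rot":[0,0,0]},{"fingers":50,"dp":[0.2,0,8.4],"delta_rot":[0,0,0]},{"fingers":50,"dp":[0.2,0,8.4],"delta_rot":[0,0,0]},{"fingers":50,"dp":[0.2,0,8.4],"delta_rot":[0,0,0]},{"fingers":50,"dp":[0.2,0,8.4],"delta_rot":[0,0,0]}]'

```text
clock: 10.55
eef_pos: [0.6788, 0.0391, 0.2201]
ee_rot: [-3.14, -0.007, -0.137]
ft_force: [0.8, 0.0, 1.0]
gripper_width: 0.499
gripper_force: 0.0
```

jog_arm --targets '[{"fingers":0,"dp":[0,0,0.2],"delta_rot":[0,0,0]},{"fingers":0,"dp":[0,0,0.2],"delta_rot":[0,0,0]},{"fingers":0,"dp":[0,0,0.2],"delta_rot":[0,0,0]},{"fingers":0,"dp":[0,0,0.2],"delta_rot":[0,0,0]}]' --force 30

```text
clock: 10.95
eef_pos: [0.6775, 0.0392, 0.2151]
ee_rot: [-3.141, -0.003, -0.137]
ft_force: [-0.0, 1.0, 3.9]
gripper_width: 0.126
gripper_force: 29.3
```

```bash
python3 st.py
```

```text
10.95 local mm [113.9  89.8  95.1] rot [-3.141e+00 -3.000e-03 -1.370e-01] F [-0.2  1.   3.9]
```

jog_arm --targets '[{"fingers":0,"dp":[0,0.97,-0.5],"delta_rot":[0,0,0]},{"fingers":0,"dp":[0,2.03,-0.8],"delta_rot":[0,0,0]},{"fingers":0,"dp":[0,3.13,-0.88],"delta_rot":[0,0,0]},{"fingers":0,"dp":[0,4.22,-0.74],"delta_rot":[0,0,0]},{"fingers":0,"dp":[0,5.26,-0.39],"delta_rot":[0,0,0]}]'

```text
clock: 11.45
eef_pos: [0.6709, -0.0128, 0.219]
ee_rot: [-3.139, -0.005, -0.137]
ft_force: [2.5, 3.9, 1.8]
gripper_width: 0.124
gripper_force: 30.3
```

jog_arm --targets '[{"fingers":0,"dp":[0,0.95,0.55],"delta_rot":[0,0,0]},{"fingers":0,"dp":[0,1.77,1.28],"delta_rot":[0,0,0]},{"fingers":0,"dp":[0,2.28,1.92],"delta_rot":[0,0,0]},{"fingers":0,"dp":[0,2.64,2.54],"delta_rot":[0,0,0]},{"fingers":0,"dp":[0,2.81,2.89],"delta_rot":[0,0,0]}]'

```text
clock: 11.95
eef_pos: [0.6668, -0.0406, 0.1867]
ee_rot: [-3.14, -0.001, -0.138]
ft_force: [6.0, 5.4, -3.1]
gripper_width: 0.13
gripper_force: 31.8
```

```bash
python3 st.py
```

```text
11.95 local mm [114.3   9.3  66.7] rot [-3.14e+00 -1.00e-03 -1.38e-01] F [ 5.2  6.2 -3.1]
```

jog_arm --targets '[{"fingers":0,"dp":[0,0.05,0.2],"delta_rot":[0,0,0]},{"fingers":50,"dp":[0,0.05,0.2],"delta_rot":[0,0,0]},{"fingers":50,"dp":[0,0.05,0.2],"delta_rot":[0,0,0]},{"fingers":50,"dp":[0,0.05,-3],"delta_rot":[0,0,0]},{"fingers":50,"dp":[0,0.05,-8],"delta_rot":[0,0,0]}]'

```text
clock: 12.45
eef_pos: [0.6627, -0.0424, 0.2642]
ee_rot: [3.138, 0.013, -0.139]
ft_force: [2.1, -0.0, 0.8]
gripper_width: 0.499
gripper_force: 0.0
```

jog_arm --targets '[{"fingers":50,"dp":[0,0,-4],"delta_rot":[0,0,0]},{"fingers":50,"dp":[0,0,-4],"delta_rot":[0,0,0]},{"fingers":50,"dp":[0,0,-4],"delta_rot":[0,0,0]}]'

```text
clock: 12.75
eef_pos: [0.6651, -0.042, 0.3089]
ee_rot: [-3.141, 0.0, -0.139]
ft_force: [-0.2, 0.6, -2.1]
gripper_width: 0.503
gripper_force: 0.0
```

```bash
python3 st.py; python3 - <<'E'
from cell import manip
from h import *
c=manip.calibration("wrist");im,dp=manip.grab_frame("wrist");cv2.imwrite("pics/w5.png",im)
P,u,v=wpts(im,dp,c,hsv(im,(24,150,120),(34,255,255)));L=(P-O)@ST.T
k=(L[:,2]>.02)&(L[:,0]>.08)&(L[:,0]<.14);L=L[k];print(k.sum(),L.mean(0).round(4),L.min(0).round(4),L.max(0).round(4))
E
```

```text
12.75 local mm [112.8   7.6 188.9] rot [-3.141  0.    -0.139] F [-0.3  0.6 -2.1]
610 [0.1098 0.0071 0.0857] [0.0849 0.0019 0.081 ] [0.1332 0.0133 0.0893]
```

View pics/w5.png

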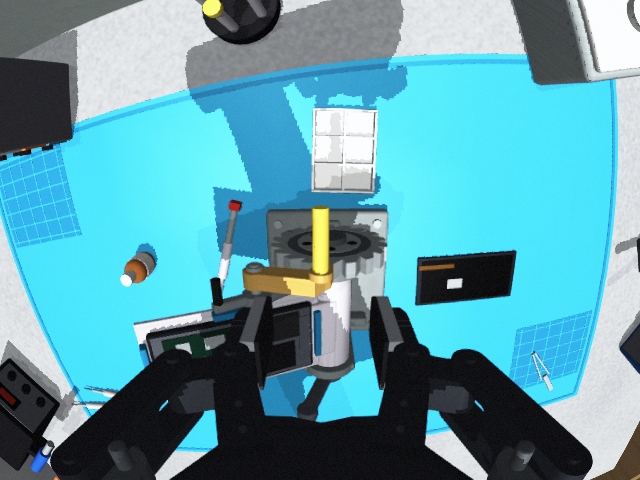

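The wrist view shows the pawl down on the wheel, knob at (320,240), and the plate at a shallow slope on the left. The knob sits as it did at the start, so the nose is resting on a tooth top.

jog_arm --targets '[{"fingers":50,"dp":[-5,-0.4,0],"delta_rot":[0,0,0]},{"fingers":50,"dp":[-10,-0.7,0],"delta_rot":[0,0,0]},{"fingers":50,"dp":[-15,-1,0],"delta_rot":[0,0,0]},{"fingers":50,"dp":[-20,-1.3,0],"delta_rot":[0,0,0]},{"fingers":50,"dp":[-21.9,-1.4,0],"delta_rot":[0,0,0]}]'

```text
clock: 13.3
eef_pos: [0.4457, 0.0018, 0.3067]
ee_rot: [3.14, 0.005, -0.137]
ft_force: [0.5, 0.4, 1.0]
gripper_width: 0.498
gripper_force: 0.0
```

jog_arm --targets '[{"fingers":50,"dp":[0,0,0],"delta_rot":[0,0,0]},{"fingers":50,"dp":[0,0,0],"delta_rot":[0,0,0]}]'

```text
clock: 13.5
eef_pos: [0.4502, 0.0022, 0.3076]
ee_rot: [3.141, 0.002, -0.137]
ft_force: [1.3, -1.0, -0.1]
gripper_width: 0.496
gripper_force: 0.0
```

```bash
python3 st.py; python3 - <<'E'
from cell import manip
from h import *
c=manip.calibration("wrist");im,dp=manip.grab_frame("wrist")
P,u,v=wpts(im,dp,c,hsv(im,(0,150,70),(8,255,255))|hsv(im,(173,150,70),(180,255,255)));L=(P-O)@ST.T
k=(L[:,2]>.02)&(L[:,0]>-.14)&(L[:,0]<-.06)&(abs(L[:,1])<.08);L=L[k];print(k.sum(),L.mean(0).round(4),L.min(0).round(4),L.max(0).round(4))
E
```

```text
13.5 local mm [-106.1   21.8  187.6] rot [ 3.141e+00  2.000e-03 -1.370e-01] F [ 1.4 -0.9 -0.1]
1297 [-0.105   0.0206  0.0727] [-0.1313  0.0135  0.0663] [-0.0803  0.0278  0.0761]
```

jog_arm --targets '[{"fingers":50,"dp":[0,0.1,5],"delta_rot":[0,0,0]},{"fingers":50,"dp":[0,0.1,10],"delta_rot":[0,0,0]},{"fingers":50,"dp":[0,0.1,13.6],"delta_rot":[0,0,0]},{"fingers":50,"dp":[0,0.1,13.6],"delta_rot":[0,0,0]},{"fingers":50,"dp":[0,0.1,13.6],"delta_rot":[0,0,0]}]'

```text
clock: 14.05
eef_pos: [0.4518, 0.0012, 0.1725]
ee_rot: [3.14, 0.001, -0.138]
ft_force: [0.5, 0.9, 0.3]
gripper_width: 0.501
gripper_force: 0.0
```

jog_arm --targets '[{"fingers":50,"dp":[0,0,0.2],"delta_rot":[0,0,0]},{"fingers":0,"dp":[0,0,0.2],"delta_rot":[0,0,0]},{"fingers":0,"dp":[0,0,0.2],"delta_rot":[0,0,0]},{"fingers":0,"dp":[0,0,0.2],"delta_rot":[0,0,0]},{"fingers":0,"dp":[0,0,0.2],"delta_rot":[0,0,0]}]' --force 50

```text
clock: 14.55
eef_pos: [0.4515, 0.0016, 0.172]
ee_rot: [-3.141, -0.003, -0.137]
ft_force: [-0.3, 0.7, 6.6]
gripper_width: 0.166
gripper_force: 49.0
```

```bash
python3 st.py
```

```text
14.55 local mm [-104.8   21.4   52. ] rot [-3.141e+00 -3.000e-03 -1.370e-01] F [-0.4  0.7  6.6]
```

jog_arm --targets '[{"fingers":0,"dp":[0,-0.06,0],"delta_rot":[0,0,0]},{"fingers":0,"dp":[0,-0.12,0],"delta_rot":[0,0,0]},{"fingers":0,"dp":[0,-0.18,0.01],"delta_rot":[0,0,0]},{"fingers":0,"dp":[0,-0.24,0.02],"delta_rot":[0,0,0]},{"fingers":0,"dp":[0,-0.3,0.03],"delta_rot":[0,0,0]}]'

```text
clock: 15.05
eef_pos: [0.4518, 0.0046, 0.1709]
ee_rot: [-3.141, -0.002, -0.137]
ft_force: [1.2, -0.4, 4.6]
gripper_width: 0.168
gripper_force: 48.9
```

```bash
cat > kn.py <<'E'
exec(open("st.py").read())
im,dp=manip.grab_frame("side");c=manip.calibration("side")
P,u,v=cloud(im,dp,c,box(hsv(im,(24,120,80),(34,255,255)),(245,170,290,215)));L=(P-O)@ST.T
L=L[(L[:,0]>.085)&(L[:,0]<.135)&(L[:,2]>.04)];print("knob",len(L),L.mean(0).round(4),"px",u.mean().round(1),v.mean().round(1))
E
python3 kn.py
```

```text
15.05 local mm [-104.8   24.4   50.9] rot [-3.141e+00 -2.000e-03 -1.370e-01] F [ 1.3 -0.2  4.6]
knob 67 [0.1101 0.0127 0.0862] px 263.1 191.0
```

jog_arm --targets '[{"fingers":0,"dp":[0,-0.06,0.02],"delta_rot":[0,0,0]},{"fingers":0,"dp":[0,-0.12,0.04],"delta_rot":[0,0,0]},{"fingers":0,"dp":[0,-0.17,0.06],"delta_rot":[0,0,0]},{"fingers":0,"dp":[0,-0.23,0.08],"delta_rot":[0,0,0]},{"fingers":0,"dp":[0,-0.28,0.1],"delta_rot":[0,0,0]}]'

```text
clock: 15.6
eef_pos: [0.4522, 0.0075, 0.1697]
ee_rot: [-3.141, -0.002, -0.137]
ft_force: [2.3, -0.0, 5.1]
gripper_width: 0.164
gripper_force: 49.0
```

```bash
python3 kn.py
```

```text
15.6 local mm [-104.8   27.4   49.7] rot [-3.141e+00 -2.000e-03 -1.370e-01] F [2.3 0.3 5.1]
knob 66 [0.1103 0.0121 0.0841] px 263.2 191.5
```

jog_arm --targets '[{"fingers":0,"dp":[0,-0.06,0.02],"delta_rot":[0,0,0]},{"fingers":0,"dp":[0,-0.12,0.04],"delta_rot":[0,0,0]},{"fingers":0,"dp":[0,-0.17,0.07],"delta_rot":[0,0,0]},{"fingers":0,"dp":[0,-0.22,0.09],"delta_rot":[0,0,0]},{"fingers":0,"dp":[0,-0.27,0.11],"delta_rot":[0,0,0]}]'

```text
clock: 16.15
eef_pos: [0.4525, 0.0102, 0.1685]
ee_rot: [-3.141, -0.002, -0.137]
ft_force: [3.1, -0.3, 4.8]
gripper_width: 0.163
gripper_force: 49.0
```

```bash
python3 kn.py
```

```text
16.15 local mm [-104.9   30.    48.5] rot [-3.141e+00 -2.000e-03 -1.370e-01] F [3.1 0.2 4.8]
knob 65 [0.1101 0.0116 0.0824] px 263.4 191.9
```

jog_arm --targets '[{"fingers":0,"dp":[0,-0.05,0.03],"delta_rot":[0,0,0]},{"fingers":0,"dp":[0,-0.11,0.05],"delta_rot":[0,0,0]},{"fingers":0,"dp":[0,-0.16,0.08],"delta_rot":[0,0,0]},{"fingers":0,"dp":[0,-0.22,0.1],"delta_rot":[0,0,0]},{"fingers":0,"dp":[0,-0.27,0.13],"delta_rot":[0,0,0]}]'

```text
clock: 16.7
eef_pos: [0.4528, 0.0128, 0.1671]
ee_rot: [-3.141, -0.002, -0.138]
ft_force: [5.7, -0.1, 4.1]
gripper_width: 0.167
gripper_force: 48.9
```

```bash
python3 kn.py
```

```text
16.7 local mm [-104.9   32.7   47.1] rot [-3.141e+00 -2.000e-03 -1.380e-01] F [5.6 0.7 4.1]
knob 62 [0.1093 0.0115 0.0809] px 263.6 192.4
```

jog_arm --targets '[{"fingers":0,"dp":[0.02,-0.05,0.03],"delta_rot":[0,0,0]},{"fingers":0,"dp":[0.02,-0.1,0.06],"delta_rot":[0,0,0]},{"fingers":0,"dp":[0.03,-0.16,0.09],"delta_rot":[0,0,0]},{"fingers":0,"dp":[0.03,-0.21,0.11],"delta_rot":[0,0,0]},{"fingers":0,"dp":[0.03,-0.26,0.14],"delta_rot":[0,0,0]}]'

```text
clock: 17.25
eef_pos: [0.4531, 0.0153, 0.1656]
ee_rot: [-3.141, -0.001, -0.138]
ft_force: [4.6, 0.6, 5.2]
gripper_width: 0.166
gripper_force: 49.0
```

```bash
python3 kn.py
```

```text
17.25 local mm [-105.    35.2   45.6] rot [-3.141e+00 -1.000e-03 -1.380e-01] F [4.5 1.2 5.2]
knob 64 [0.1093 0.0116 0.0801] px 263.8 192.7
```

jog_arm --targets '[{"fingers":0,"dp":[0,-0.05,0.03],"delta_rot":[0,0,0]},{"fingers":0,"dp":[0,-0.1,0.06],"delta_rot":[0,0,0]},{"fingers":0,"dp":[0,-0.14,0.08],"delta_rot":[0,0,0]},{"fingers":0,"dp":[0,-0.18,0.11],"delta_rot":[0,0,0]},{"fingers":0,"dp":[0,-0.18,0.11],"delta_rot":[0,0,0]}]'

```text
clock: 17.8
eef_pos: [0.4533, 0.0159, 0.1652]
ee_rot: [3.14, -0.001, -0.137]
ft_force: [2.9, -4.3, 9.6]
gripper_width: 0.163
gripper_force: 49.4
```

```bash
python3 kn.py
```

```text
17.8 local mm [-105.    35.8   45.2] rot [ 3.14e+00 -1.00e-03 -1.37e-01] F [ 3.4 -3.9  9.6]
knob 64 [0.1103 0.0112 0.0797] px 263.5 192.6
```

jog_arm --targets '[{"fingers":0,"dp":[0,-0.03,0.02],"delta_rot":[0,0,0]},{"fingers":0,"dp":[0,-0.05,0.03],"delta_rot":[0,0,0]},{"fingers":0,"dp":[0,-0.05,0.03],"delta_rot":[0,0,0]},{"fingers":0,"dp":[0,-0.05,0.03],"delta_rot":[0,0,0]}]'

```text
clock: 18.25
eef_pos: [0.4533, 0.016, 0.1652]
ee_rot: [3.139, -0.001, -0.137]
ft_force: [4.0, -6.4, 10.2]
gripper_width: 0.168
gripper_force: 49.6
```

```bash
python3 kn.py
```

```text
18.25 local mm [-105.    35.9   45.2] rot [ 3.139e+00 -1.000e-03 -1.370e-01] F [ 4.8 -5.8 10.2]
knob 64 [0.1099 0.0117 0.0802] px 263.5 192.6
```

jog_arm --targets '[{"fingers":0,"dp":[0,-0.02,0.01],"delta_rot":[0,0,0]},{"fingers":0,"dp":[0,-0.04,0.02],"delta_rot":[0,0,0]},{"fingers":0,"dp":[0,-0.04,0.02],"delta_rot":[0,0,0]},{"fingers":0,"dp":[0,-0.04,0.02],"delta_rot":[0,0,0]}]'

```text
clock: 18.7
eef_pos: [0.4533, 0.0161, 0.1651]
ee_rot: [3.138, -0.001, -0.137]
ft_force: [3.9, -6.6, 10.7]
gripper_width: 0.167
gripper_force: 49.7
```

```bash
python3 st.py
```

```text
18.7 local mm [-105.    36.    45.1] rot [ 3.138e+00 -1.000e-03 -1.370e-01] F [ 4.8 -6.  10.7]
```

jog_arm --targets '[{"fingers":0,"dp":[0,-0.03,0.02],"delta_rot":[0,0,0]},{"fingers":0,"dp":[0,-0.06,0.03],"delta_rot":[0,0,0]},{"fingers":0,"dp":[0,-0.06,0.03],"delta_rot":[0,0,0]},{"fingers":0,"dp":[0,-0.06,0.03],"delta_rot":[0,0,0]}]'

```text
clock: 19.1
eef_pos: [0.4533, 0.0163, 0.165]
ee_rot: [3.137, -0.0, -0.137]
ft_force: [3.3, -9.7, 11.5]
gripper_width: 0.168
gripper_force: 49.8
```

```bash
python3 st.py
```

```text
19.1 local mm [-105.    36.2   45. ] rot [ 3.137 -0.    -0.137] F [ 4.6 -9.1 11.5]
```

jog_arm --targets '[{"fingers":50,"dp":[0,0,0],"delta_rot":[0,0,0]},{"fingers":50,"dp":[0,0,0],"delta_rot":[0,0,0]},{"fingers":50,"dp":[0,0,0],"delta_rot":[0,0,0]},{"fingers":50,"dp":[0,0,-4],"delta_rot":[0,0,0]},{"fingers":50,"dp":[0,0,-9],"delta_rot":[0,0,0]}]'

```text
clock: 19.6
eef_pos: [0.4505, 0.0179, 0.2515]
ee_rot: [3.138, 0.009, -0.138]
ft_force: [1.8, -0.0, 0.1]
gripper_width: 0.496
gripper_force: 0.0
```

jog_arm --targets '[{"fingers":50,"dp":[0,0,-5],"delta_rot":[0,0,0]},{"fingers":50,"dp":[5,0,-5],"delta_rot":[0,0,0]},{"fingers":50,"dp":[10,0,-6],"delta_rot":[0,0,0]},{"fingers":50,"dp":[14,0,-6],"delta_rot":[0,0,0]},{"fingers":50,"dp":[14,0,-6],"delta_rot":[0,0,0]}]'

```text
clock: 20.1
eef_pos: [0.5945, -0.0009, 0.3094]
ee_rot: [3.14, 0.006, -0.14]
ft_force: [-0.8, -0.4, -1.7]
gripper_width: 0.502
gripper_force: 0.0
```

```bash
python3 kn.py; python3 - <<'E'
from cell import manip
from h import *
c=manip.calibration("wrist");im,dp=manip.grab_frame("wrist");cv2.imwrite("pics/w6.png",im)
P,u,v=wpts(im,dp,c,hsv(im,(24,150,120),(34,255,255)));L=(P-O)@ST.T
k=(L[:,2]>.02)&(L[:,0]>.08)&(L[:,0]<.14);L=L[k];print(k.sum(),L.mean(0).round(4),L.min(0).round(4),L.max(0).round(4))
E
```

```text
20.1 local mm [ 37.2  38.6 189.4] rot [ 3.14   0.006 -0.14 ] F [-0.7 -0.5 -1.7]
knob 63 [0.1106 0.0112 0.0797] px 263.4 192.6
1120 [0.1086 0.0065 0.08  ] [0.085  0.0001 0.0743] [0.1328 0.0119 0.0836]
```

View pics/w6.png

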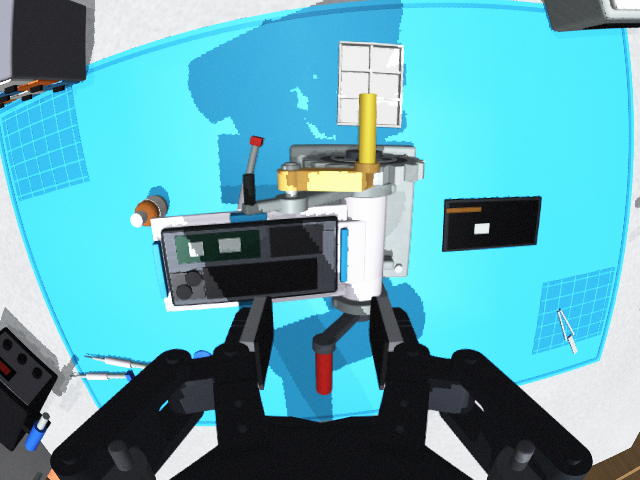

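The wrist view shows the pawl lying across the wheel with its knob at (368,130), the plate nearly level, the grip free at (323,370), and everything else in place. I'll check the knob height from close above, matching the earlier reference view.

jog_arm --targets '[{"fingers":50,"dp":[4,1.6,0],"delta_rot":[0,0,0]},{"fingers":50,"dp":[7.5,3.2,0],"delta_rot":[0,0,0]},{"fingers":50,"dp":[7.5,3.2,4],"delta_rot":[0,0,0]},{"fingers":50,"dp":[7.5,3.2,4.4],"delta_rot":[0,0,0]},{"fingers":50,"dp":[7.5,3.2,4.4],"delta_rot":[0,0,0]}]'

```text
clock: 20.7
eef_pos: [0.66, -0.0426, 0.2687]
ee_rot: [3.14, 0.004, -0.137]
ft_force: [0.3, 0.5, 0.5]
gripper_width: 0.497
gripper_force: 0.0
```

jog_arm --targets '[{"fingers":50,"dp":[0,0,0],"delta_rot":[0,0,0]},{"fingers":50,"dp":[0,0,0],"delta_rot":[0,0,0]},{"fingers":50,"dp":[0,0,0],"delta_rot":[0,0,0]}]'

```text
clock: 21.0
eef_pos: [0.6619, -0.0424, 0.2715]
ee_rot: [-3.141, -0.003, -0.137]
ft_force: [0.0, -0.3, 0.1]
gripper_width: 0.5
gripper_force: 0.0
```

```bash
python3 st.py; python3 - <<'E'
from cell import manip
from h import *
for i in range(3):
    c=manip.calibration("wrist");im,dp=manip.grab_frame("wrist")
    P,u,v=wpts(im,dp,c,hsv(im,(24,150,120),(34,255,255)));L=(P-O)@ST.T
    k=(L[:,2]>.02)&(L[:,0]>.08)&(L[:,0]<.14);L=L[k];print(k.sum(),L.mean(0).round(4),L.min(0).round(4),L.max(0).round(4))
E
```

```text
21.0 local mm [109.7   6.7 151.5] rot [-3.141e+00 -3.000e-03 -1.370e-01] F [ 0.1 -0.3  0.1]
710 [0.1104 0.0057 0.0788] [0.0844 0.0002 0.0742] [0.1332 0.0118 0.082 ]
736 [0.1103 0.0057 0.0788] [0.0844 0.0001 0.0699] [0.1334 0.012  0.0821]
749 [0.1101 0.0057 0.0786] [0.08   0.     0.0437] [0.1331 0.0126 0.0822]
```

```bash
python3 -c "
from cell import manip
print(manip.hand_in())"
```

```text
the job is handed in; nothing more can be done
None
```

I handed the job in at about 21 s, with no verdict shown. My measurements put the plate at about 13° (0.23 rad) and the pawl home in a gap (about 0.03 rad). The last push met about 14 N at the crank before I let go, but I did not re-check the tooth's force on the pawl after that. I saw no contact with the phone or plate and nothing shifted on the bench.

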